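# Release the filament drive through the guard window

### The arm

A 6-joint arm with a two-finger parallel gripper is mounted at the origin on the work surface. World frame = base frame: x ahead of the robot, y to its left, z up, the work surface at z = 0. Lengths are in m, angles in rad, forces in N, time in s.
With the tool pointing down it reaches from about 0.35 to 0.775 m from the base axis. Payload 5.5 kg.
Tool frame: the origin (TCP) lies between the finger pads; the fingertips stand 11 mm ahead of it and the grasp point (between the pads) lies 8 mm behind it (tips_ahead is the distance from the TCP to the fingertips, in m); z points along the fingers, y is the line along which they close (so a half turn about z gives the same grasp; the last joint's range is limited). The gripper opens to 85 mm and grips with 20 to 120 N. Pads are 22 mm wide; open, the fingers measure 114 mm over their backs; the gripper's body (76 mm by 85 mm) begins 54 mm behind the grasp point. The pads swing forward as they close: fully open they stand 13 mm farther back than shut.
Start: joints at [-1.318, 0.313, 0.046, 1.304, 0, 1.431], TCP at [0.22, -0.531, 0.242] pointing down, gripper open.
Joint ranges: [-2.76, 2.76], [-0.86, 1.69], [-1.03, 1.26], [-2.2, 2.34], [-1.47, 1.5], [-3.14, 3.14]. Speed limits (rad/s): [2.57, 2.57, 3.14, 3.14, 3.14, 3.14].

### API

Orientations are given as a unit quaternion [w, x, y, z].
In Python, from workcell import * gives the robot as it stands. The module is installed in compiled form; this text tells all that it offers.
- The arm moves only by the tool jog_arm, never from a script. Its argument "moves" is a list of rows, each an object with "fingers": the closure, from 0 (fully open) to 1 (shut); "slide": the shift along the tool's x, y, z in mm, a list of three; "angular": the turn, a rotation vector about the tool's x, y, z in degrees, a list of three. A call has 1 to 10 rows; each row is the pose to reach, as a shift and turn from the pose commanded when the call began, along the tool's axes at that moment; what a row does not reach only later rows make up. A row lasts 1/12 s, in which the tool goes at most 41.7 mm and 7.16 degrees, less where a joint would pass 70% of its speed; a pose out of reach is approached as far as the arm can. A call with a gripper value outside its range is refused whole. The fingers move at their own pace and stop on an object; "squeeze" is the grip in N (left out, the last holds). Time passes only in rows, so rows that repeat a pose let the fingers close. It gives the time, the measured TCP pose, the force, the opening and the grip force at its end, in the units of the state.
- get_state(): the state, without advancing time (a new reading comes with each control period).
- read_camera(name): name is "scene" or "top"; returns a dict with "color" (420x560x3 uint8, red, green, blue), "fovy" (degrees; the focal length in pixels is half the picture's height over the tangent of half this angle, whatever the lens; pixels are square), "cx", "cy" (the principal point, pixels), "world_from_camera" (4x4, takes a point from camera to world coordinates). Camera axes: x right, y down, z forward; pixel columns grow to the right and rows downward; lengths in m; the calibration is good to about 2 mm. A picture is of the moment at which its call begins. There is no depth.
- hand_in(): hands the job in; it is judged then, once.
Trained networks look in a picture, given as the dict that the camera call returned (one of the last four; its "shot" number tells which), for a name from the list of things; names that differ only in an ending like _2 or _b are one class to them, and where a whole thing is asked for, a point or a joint stands for the part that bears it (a point fixed in the world has none). Each returns a list of dicts, best first, with "p" (0 to 1); they miss things now and then, are a little off and sometimes report something else, mostly with a low value. They report only what shows in the picture. A call takes as long as a camera call. They do not tell look-alikes from the thing itself.
- look_for(target, picture): "point" ([column, row] in pixels, amid what is visible of it).
- tip_of(target, picture): "point" ([column, row] in pixels: a listed point, or the origin of a listed thing).
The state is a dict: "clock": time; "joint_pos": joint angles; "qvel": joint speeds; "tau": joint torques, N m; "tcp_pos": TCP position; "orientation": TCP orientation; "wrist_force": force on the tool from outside, world axes, zero at the start; "ft_torque": the same for the moment, N m; "finger_gap": finger opening in m; "grip_force": force on a finger pad.
Only numpy, scipy, OpenCV 4.12 (cv2) and the standard library are available. Lean on these libraries where they do the work, as an engineer would, in place of code of your own. Each camera call takes 0.05 s, during which the arm holds its last target. There are 200 camera calls.

### The job

Release the drive of the feeder with the red guard: reach through the window of its guard and press the yellow-ended lever inside fully down, without touching either feeder's guard. Then, with the lever down, press the green button on the control box right in so that the filament winds back, and let go of it. Only press: leave the control box lying where it is, and leave the blue feeder's lever and everything else on the desk alone.

Things in the scene. Friction and masses are not known exactly. Their poses are not given: they have to be found in the camera images.
- red_feeder: The filament feeder with the red guard, bolted to the desk: base plate 130 x 130 mm, 135 mm tall in all. Origin at the centre of its underside; its x axis points to its rear, z up. It may stand at any of three spots and turned. This is the one to release.
- red_window (a point): Centre of the window in the red guard, in the plane of the guard's upper face, 115 mm above the desk. Clear opening 76 mm along this point's x axis, 88 mm along its y axis. The window leans 20 degrees towards the feeder's front: z points out of the window (up and forward), x up the slope to the rear, y sideways.
- red_paddle (a point): Centre of the top face of the yellow paddle (26 x 28 x 8 mm) on the free end of the red feeder's steel lever, seen through the window. Raised, it lies near the window's centre and 11 mm below the window plane; fully down it is 33 mm below that plane. The point turns with the lever (its z axis is normal to the paddle's top).
- red_lever (a joint): Angle of the red feeder's lever in rad: 0 raised, 0.4 fully down on its stop. It hinges 55 mm from the paddle's centre at x = +55, y = 0, z = -26 mm in the red_window frame. Pressing the paddle inwards, against the window's z axis, increases it. Stiff hinge (about 3 N at the paddle), no spring: it stays where it is left.
- blue_feeder: The filament feeder with the blue guard, bolted to the desk: base plate 130 x 130 mm, 135 mm tall in all. Origin at the centre of its underside; its x axis points to its rear, z up. It may stand at any of three spots and turned. Same make as the red one; leave it alone.
- blue_window (a point): Centre of the window in the blue guard, in the plane of the guard's upper face, 115 mm above the desk. Clear opening 76 mm along this point's x axis, 88 mm along its y axis. The window leans 20 degrees towards the feeder's front: z points out of the window (up and forward), x up the slope to the rear, y sideways.
- blue_paddle (a point): Centre of the top face of the yellow paddle (26 x 28 x 8 mm) on the free end of the blue feeder's steel lever, seen through the window. Raised, it lies near the window's centre and 11 mm below the window plane; fully down it is 33 mm below that plane. The point turns with the lever (its z axis is normal to the paddle's top).
- blue_lever (a joint): Angle of the blue feeder's lever in rad: 0 raised, 0.4 fully down on its stop. It hinges 55 mm from the paddle's centre at x = +55, y = 0, z = -26 mm in the blue_window frame. Pressing the paddle inwards, against the window's z axis, increases it. Stiff hinge (about 3 N at the paddle), no spring: it stays where it is left.
- control_box: Loose hand-held control box lying on the desk, black, 120 (its x) x 80 x 34 mm, 0.35 kg, with a blue screen on its far half (+x) and a green button on its near half. Origin at the centre of its underside, z up.
- go_button_top (a point): Centre of the top of the round green push button, 28 mm across, in a grey housing on top of the control box. It is pressed straight down.
- go_button (a joint): Travel of the green button in m: 0 released, 0.006 fully down (about 5 N); it springs back.
- red_spool: Loose spool of red filament lying flat, 200 mm across, 65 mm tall; bystander. Origin under its centre.
- blue_spool: Loose spool of blue filament lying flat, 200 mm across, 65 mm tall; bystander. Origin under its centre.
- screwdriver: Loose screwdriver with orange handle, lying along its x axis; bystander. Origin about mid-length, on the desk.
- scraper: Loose scraper (spatula) lying along its x axis; bystander. Origin about mid-length, on the desk.
- glue_jar: Loose jar of glue, 56 mm across, 80 mm tall; bystander. Origin under its centre.
- mug: Loose white mug, 80 mm across, 90 mm tall; bystander. Origin under its centre.
- bracket: Loose red printed L-bracket, 50 x 30 x 40 mm; bystander. Origin under its centre.
- red_guard: The red guard, not to be touched: a red frame, a plate 6 mm thick, outer size 108 (x) by 120 mm (y), with the window in its middle, and below it clear walls 50 mm deep round the lever. Same origin and axes as point red_window.
- blue_guard: The blue guard, not to be touched: a blue frame, a plate 6 mm thick, outer size 108 (x) by 120 mm (y), with the window in its middle, and below it clear walls 50 mm deep round the lever. Same origin and axes as point blue_window.
Mind the look-alikes: they are no part of the job. What is shaped like the control_box but orange is not meant.

How it is judged:
By the outcome, as a careful person would: the job done as asked, in the order asked, and still so for the second after the job is handed in, with the robot touching nothing.
It also fails if it takes over 40 s, if anything falls off the work surface, if the arm or the gripper's body presses on something with over 40 N, if the wrist force passes 120 N, or if a joint passes its speed limit or range.

## Working session

There is one attempt and no reset: what is moved stays moved. The work goes in short steps, Python scripts to look and compute and a tool call to move; the robot and the scene stay as the last step left them, time stands still between calls to the robot, and variables do not carry over. Pictures are saved under pics/ and viewed, at most 10 in all, crops included, and the job is handed in when it is done.

Besides the shell and the picture viewer there is one more tool, called after "Call:" as name([rows], argument=value, ...), one row to a line, values as JSON. jog_arm: Moves the arm, as the interface text tells. Its arguments: {"type":"object","properties":{"moves":{"type":"array","items":{"type":"object","properties":{"fingers":{"type":"number"},"slide":{"type":"array","items":{"type":"number"}},"angular":{"type":"array","items":{"type":"number"}}}}},"squeeze":{"type":"number"}},"required":["moves"]}

```bash
mkdir -p pics; cat > h.py <<'E'
from workcell import *
import numpy as np, cv2
from scipy.spatial.transform import Rotation as R
def ray(pic,p):
    f=pic["color"].shape[0]/2/np.tan(np.radians(pic["fovy"])/2)
    T=np.array(pic["world_from_camera"]); d=T[:3,:3]@np.array([(p[0]-pic["cx"])/f,(p[1]-pic["cy"])/f,1]); return T[:3,3],d/np.linalg.norm(d)
def onz(pic,p,z):
    o,d=ray(pic,p); return o+d*(z-o[2])/d[2]
def tri(rs):
    A=sum(np.eye(3)-np.outer(d,d) for o,d in rs); b=sum((np.eye(3)-np.outer(d,d))@o for o,d in rs)
    x=np.linalg.solve(A,b); return x,[float(np.linalg.norm(np.cross(x-o,d))) for o,d in rs]
def proj(pic,X):
    T=np.linalg.inv(np.array(pic["world_from_camera"])); c=T[:3,:3]@X+T[:3,3]
    f=pic["color"].shape[0]/2/np.tan(np.radians(pic["fovy"])/2); return c[:2]/c[2]*f+[pic["cx"],pic["cy"]]
E
python3 - <<'E'
from h import *
P={n:read_camera(n) for n in("scene","top")}
for n in P: cv2.imwrite(f"pics/{n}0.png",cv2.resize(P[n]["color"][:,:,::-1],(800,600),interpolation=cv2.INTER_CUBIC)); print(n,np.round(P[n]["world_from_camera"],3).tolist(),P[n]["fovy"])
for t in["red_paddle","red_window","red_feeder","blue_window","go_button_top","control_box"]:
  for n in P:
    print(t,n,[(np.round(r["point"],1).tolist(),round(r["p"],2)) for r in tip_of(t,P[n])[:3]])
E
```

```text
scene [[0.179, 0.774, -0.607, 1.225], [0.984, -0.132, 0.121, -0.133], [0.014, -0.619, -0.785, 1.0], [0.0, 0.0, 0.0, 1.0]] 55.9190632443395
top [[0.013, -0.999, 0.051, 0.449], [-1.0, -0.013, 0.003, 0.004], [-0.002, -0.051, -0.999, 1.362], [0.0, 0.0, 0.0, 1.0]] 48.73966520959658
red_paddle scene [([373.8, 200.2], 0.56)]
red_paddle top [([178.6, 181.5], 0.46)]
red_window scene [([374.8, 196.9], 0.75)]
red_window top [([176.0, 184.7], 0.89), ([278.8, 202.7], 0.26)]
red_feeder scene [([364.7, 220.3], 0.7), ([326.3, 163.9], 0.41), ([373.7, 203.5], 0.18)]
red_feeder top [([186.2, 191.1], 0.89), ([177.7, 184.4], 0.47)]
blue_window scene [([278.4, 202.9], 0.75)]
blue_window top [([278.7, 204.5], 0.57)]
go_button_top scene [([298.4, 169.4], 0.63), ([181.7, 233.8], 0.62), ([209.5, 179.4], 0.38)]
go_button_top top [([243.8, 264.9], 0.59), ([372.1, 191.3], 0.54), ([349.2, 264.0], 0.47)]
control_box scene [([290.6, 173.8], 0.82), ([209.1, 192.3], 0.72), ([189.8, 249.3], 0.64)]
control_box top [([372.4, 186.4], 0.96), ([247.5, 268.5], 0.78), ([343.6, 259.2], 0.67)]
```

View pics/scene0.png

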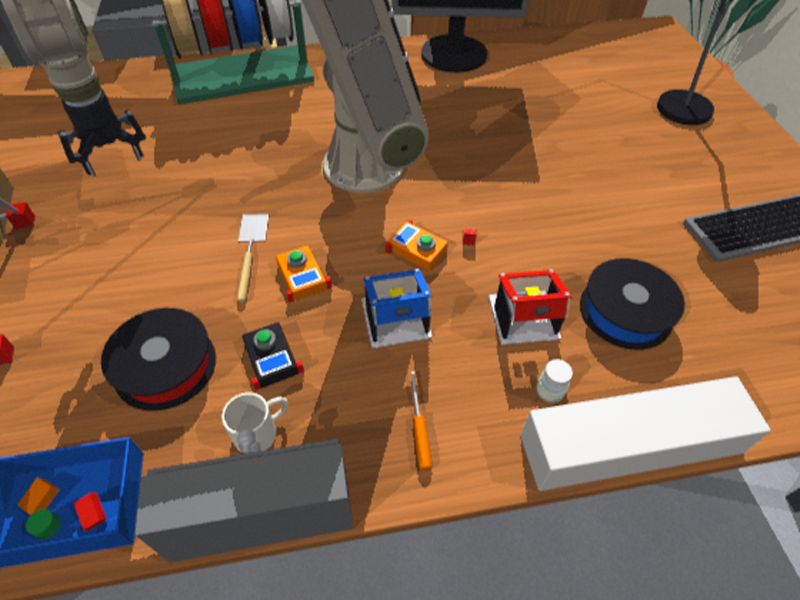

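View pics/top0.png

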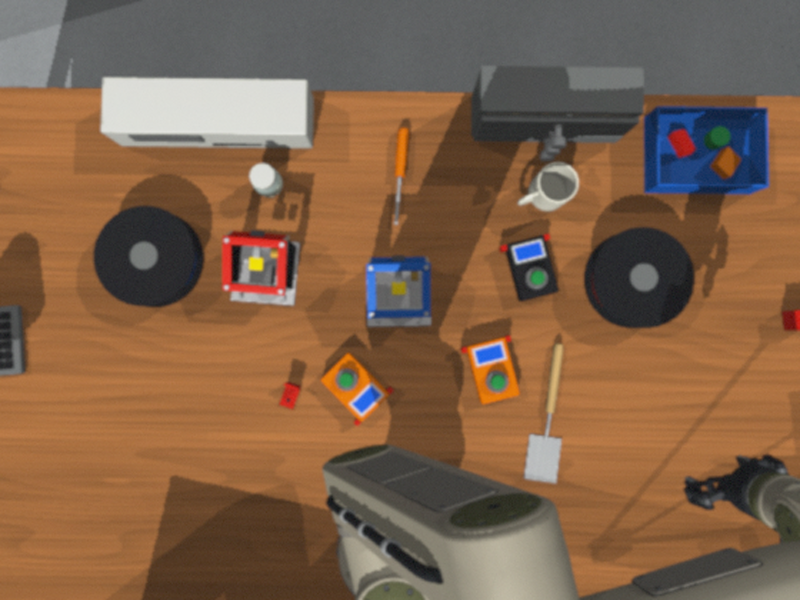

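The red feeder is at scene (530,300) and top (257,264), and the black control box's button is at top (537,278). The two orange boxes are decoys. Next, a zoomed view and a fit of the guard's pose.

```bash
python3 - <<'E'
from h import *
from scipy.optimize import least_squares
P={n:read_camera(n) for n in("scene","top")}
a=P["scene"]["color"][180:250,335:410]; b=P["top"]["color"][150:220,145:220]; c=P["top"]["color"][155:220,345:400]
im=np.hstack([cv2.resize(x,(380,400),interpolation=cv2.INTER_CUBIC) for x in(a,b)])
cv2.imwrite("pics/crop.png",im[:,:,::-1])
# red mask fit: synthetic frame silhouette IoU
M={}
for n,(r0,r1,c0,c1) in {"scene":(175,250,335,410),"top":(150,220,140,220)}.items():
    h=cv2.cvtColor(P[n]["color"],cv2.COLOR_RGB2HSV); m=((h[...,0]<8)|(h[...,0]>172))&(h[...,1]>150)&(h[...,2]>60)
    z=np.zeros(m.shape,np.uint8); z[r0:r1,c0:c1]=m[r0:r1,c0:c1]; M[n]=z; print(n,z.sum())
def synth(n,x,y,yaw):
    # x,y = window centre; feeder yaw (x axis to rear)
    Rw=R.from_euler("z",yaw).as_matrix()@R.from_euler("y",-20,degrees=True).as_matrix()
    S=8; z=np.zeros((420,560),np.uint8)
    def quad(hx,hy,zz): return [proj(P[n],np.array([x,y,.115])+Rw@np.array([sx*hx,sy*hy,zz])) for sx,sy in((1,1),(1,-1),(-1,-1),(-1,1))]
    hull=cv2.convexHull(np.float32(quad(.054,.06,0)+quad(.054,.06,-.006)))
    fx=lambda q:np.int32(np.round(np.array(q)*256)).reshape(-1,1,2)
    cv2.fillPoly(z,[fx(hull)],255,cv2.LINE_AA,8)
    w=np.zeros_like(z);cv2.fillPoly(w,[fx(quad(.038,.044,0))],255,cv2.LINE_AA,8)
    w2=np.zeros_like(z);cv2.fillPoly(w2,[fx(quad(.038,.044,-.006))],255,cv2.LINE_AA,8)
    return np.clip(z.astype(float)-np.minimum(w,w2),0,255)/255
from scipy.optimize import minimize
c=onz(P["top"],[177,184.7],.115); print("c",c)
print(tri([ray(P["top"],[176,184.7]),ray(P["scene"],[374.8,196.9])]))
cost=lambda v:sum(np.abs(synth(n,v[0],v[1],v[2])-M[n]).sum() for n in P)
for y0 in np.radians([0,90,180,270]):
    best=min((minimize(cost,[c[0]+dx,c[1],y0+d],method="Nelder-Mead",options=dict(initial_simplex=np.array([[c[0]+dx,c[1],y0+d],[c[0]+dx+.01,c[1],y0+d],[c[0]+dx,c[1]+.01,y0+d],[c[0]+dx,c[1],y0+d+.15]]))) for d in(-.3,0,.3) for dx in(0,)),key=lambda r:r.fun)
    print(np.degrees(y0),best.fun,best.x,np.degrees(best.x[2]))
for n,p in(("a",[243.8,264.9]),("b",[372.1,191.3])): print(n,onz(P["top"],p,.045))
r=[ray(P["top"],[372.1,191.3]),ray(P["scene"],[181.7,233.8])]; print(tri(r))
for n in P:
  print(n,proj(P[n],tri(r)[0]))
  h=cv2.cvtColor(P[n]["color"],cv2.COLOR_RGB2HSV); m=((h[...,0]>50)&(h[...,0]<80)&(h[...,1]>120)); q=proj(P[n],tri(r)[0]).astype(int)
  z=np.argwhere(m[q[1]-14:q[1]+14,q[0]-14:q[0]+14]); print("green",z.mean(0)[::-1]+q-14,len(z))
E
```

```text
scene 901
top 918
c [0.56939383 0.27296336 0.115     ]
(array([0.5684787 , 0.27380031, 0.12538036]), [0.0004064662908725603, 0.0004064662908725606])
0.0 841.6196078431373 [ 0.56799554  0.27232508 -0.07534788] -4.317115683514812
90.0 1384.9725490196079 [0.5726921  0.2701223  1.69012836] 96.83722175113428
180.0 1291.878431372549 [0.5719534  0.27212995 3.25667779] 186.59389288000045
270.0 1635.929411764706 [0.57616597 0.26930036 4.68825264] 268.61708963838237
a [0.35108146 0.0937478  0.045     ]
b [ 0.5644346  -0.26820363  0.045     ]
(array([ 0.56233238, -0.27339704,  0.06495244]), [0.009133482798696512, 0.009133482798696585])
scene [185.02402585 233.85950581]
green [184.         235.29850746] 67
top [375.42129847 191.4695578 ]
green [375.84848485 193.93939394] 66
```

View pics/crop.png

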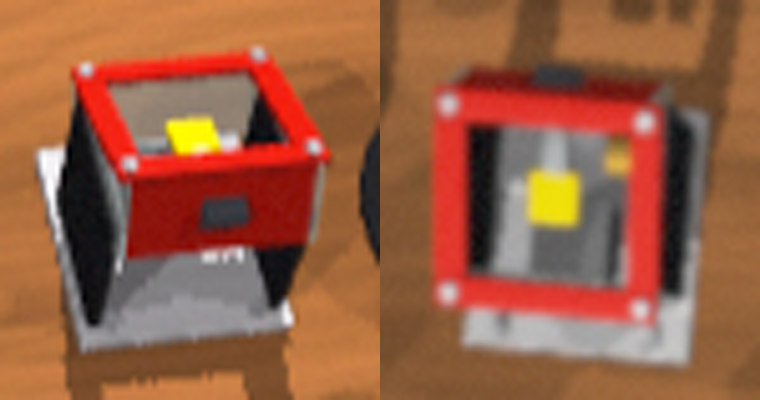

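The crop shows the red guard with its four corner rivets, at scene-crop (86,68), (258,54), (314,147), (130,163) and top-crop (448,103), (645,122), (641,308), (448,292). The lever shaft runs from the paddle towards +x. I'll triangulate the rivets to get the tilt.

```bash
python3 - <<'E'
from h import *
P={n:read_camera(n) for n in("scene","top")}
s=lambda p:[335+p[0]/5.067-.4,180+p[1]/5.714-.4]; t=lambda p:[145+(p[0]-380)/5.067-.4,150+p[1]/5.714-.4]
C={"+x+y":((314,147),(448,103)),"+x-y":((130,163),(645,122)),"-x+y":((258,54),(448,292)),"-x-y":((86,68),(641,308))}
X={k:tri([ray(P["scene"],s(a)),ray(P["top"],t(b))]) for k,(a,b) in C.items()}
for k,v in X.items(): print(k,np.round(v[0],4),np.round(v[1],4))
print("centre",np.mean([v[0] for v in X.values()],0))
# paddle by colour
r=[]
for n,q in(("scene",(374,203)),("top",(178,184))):
  h=cv2.cvtColor(P[n]["color"],cv2.COLOR_RGB2HSV); m=((h[...,0]>25)&(h[...,0]<33)&(h[...,1]>180)&(h[...,2]>120))
  z=np.argwhere(m[q[1]-12:q[1]+12,q[0]-9:q[0]+9]).mean(0)[::-1]+[q[0]-9,q[1]-12]; print(n,z); r.append(ray(P[n],z))
print("paddle",tri(r))
print("button",tri([ray(P["scene"],[184,235.3]),ray(P["top"],[375.8,193.9])]), onz(P["top"],[375.8,193.9],.05))
T=P["top"]["color"][160:215,345:395]
cv2.imwrite("pics/box.png",np.hstack([cv2.resize(T,(400,440),interpolation=cv2.INTER_CUBIC),cv2.resize(P["scene"]["color"][215:275,160:215],(400,440),interpolation=cv2.INTER_CUBIC)])[:,:,::-1])
print(R.from_quat(np.roll(get_state()["orientation"],-1)).as_matrix().round(3),get_state()["tcp_pos"])
E
```

```text
+x+y [0.6129 0.3214 0.132 ] [0.0003 0.0003]
+x-y [0.6054 0.2175 0.1321] [0.0004 0.0004]
-x+y [0.5264 0.327  0.1009] [0.0003 0.0003]
-x-y [0.52   0.2227 0.1027] [0.0004 0.0004]
centre [0.56616865 0.27214651 0.11692075]
scene [372.4        203.11111111]
top [178.98571429 184.48571429]
paddle (array([0.57146148, 0.27078974, 0.10105412]), [0.00022839058929526374, 0.00022839058929537045])
button (array([ 0.55666988, -0.27810719,  0.05043639]), [0.0005131847607006915, 0.0005131847607005477]) [ 0.55673572 -0.2776774   0.05      ]
[[ 0.924  0.383  0.   ]
 [ 0.383 -0.924 -0.   ]
 [ 0.     0.    -1.   ]] [ 0.22011596 -0.53125569  0.24235515]
```

View pics/box.png

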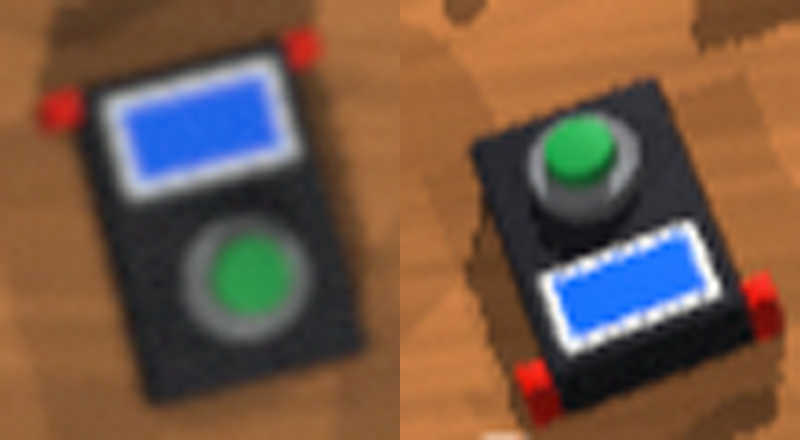

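The rivets show the +x side as the higher one, so the rear faces +x with yaw of about -3.6°. The window centre is about (0.567, 0.272, 0.115). The black box's button is at (0.557, -0.278, 0.050). Now I'll work out the move to a standoff along the window normal.

```bash
cat >> h.py <<'E'
yaw=np.radians(-3.6)
W=R.from_euler("z",yaw).as_matrix()@R.from_euler("y",-20,degrees=True).as_matrix(); wc=np.array([.567,.272,.115])
RT=W@np.diag([1.,-1,-1])
def delta(p,Rt):
    s=get_state(); R0=R.from_quat(np.roll(s["orientation"],-1)).as_matrix()
    print("t",round(s["clock"],2),"tcp",np.round(s["tcp_pos"],4),"F",np.round(s["wrist_force"],1))
    print("slide mm",np.round(R0.T@(p-np.array(s["tcp_pos"]))*1000,1),"ang",np.round(np.degrees(R.from_matrix(R0.T@Rt).as_rotvec()),2))
E
python3 -c "
from h import *
delta(wc+W@np.array([.001,0,.12]),RT)"
```

```text
t 0.9 tcp [ 0.2201 -0.5313  0.2424] F [-0.6  0.8 -0.9]
slide mm [ 591.9 -626.9   14.2] ang [-4.55 19.65 25.84]
```

Call:
jog_arm([
  {"fingers":1,"slide":[385,-198,-8]},
  {"fingers":1,"slide":[385,-198,-8]},
  {"fingers":1,"slide":[385,-198,-8]},
  {"fingers":1,"slide":[385,-198,-8]},
  {"fingers":1,"slide":[385,-198,-8]},
  {"fingers":1,"slide":[385,-198,-8]},
  {"fingers":1,"slide":[385,-198,-8]},
  {"fingers":1,"slide":[385,-198,-8]},
  {"fingers":1,"slide":[500,-420,-8]},
  {"fingers":1,"slide":[500,-420,-8]},
])

```text
schema error: expected keys fingers, slide, angular
```

Call:
jog_arm([
  {"fingers":1,"slide":[115,-222,0]},
  {"fingers":1,"slide":[115,-222,0]},
  {"fingers":1,"slide":[115,-222,0]},
  {"fingers":1,"slide":[115,-222,0]},
  {"fingers":1,"slide":[115,-222,0]},
  {"fingers":1,"slide":[115,-222,0]},
])

```text
schema error: expected keys fingers, slide, angular
```

```bash
python3 -c "
from h import *
delta(wc+W@np.array([.001,0,.12]),RT)"
```

```text
t 0.9 tcp [ 0.2201 -0.5313  0.2424] F [-0.6  0.8 -0.9]
slide mm [ 591.9 -626.9   14.2] ang [-4.55 19.65 25.84]
```

Call:
jog_arm([
  {"fingers":1,"slide":[385,-198,-8],"angular":[0,0,0]},
  {"fingers":1,"slide":[385,-198,-8],"angular":[0,0,0]},
  {"fingers":1,"slide":[385,-198,-8],"angular":[0,0,0]},
  {"fingers":1,"slide":[385,-198,-8],"angular":[0,0,0]},
  {"fingers":1,"slide":[385,-198,-8],"angular":[0,0,0]},
  {"fingers":1,"slide":[385,-198,-8],"angular":[0,0,0]},
  {"fingers":1,"slide":[385,-198,-8],"angular":[0,0,0]},
  {"fingers":1,"slide":[385,-198,-8],"angular":[0,0,0]},
  {"fingers":1,"slide":[385,-198,-8],"angular":[0,0,0]},
  {"fingers":1,"slide":[385,-198,-8],"angular":[0,0,0]},
])

```text
clock: 1.73
tcp_pos: [0.4905, -0.2116, 0.2503]
orientation: [0.0, 0.981, 0.195, 0.0]
wrist_force: [0.8, -0.3, -0.3]
finger_gap: -0.0004
grip_force: 0.0
```

```bash
python3 -c "
from h import *
delta(wc+W@np.array([.001,0,.12]),RT)"
```

```text
t 1.73 tcp [ 0.4905 -0.2116  0.2503] F [ 0.8 -0.3 -0.3]
slide mm [ 219.8 -435.2   22. ] ang [-4.52 19.62 25.84]
```

Call:
jog_arm([
  {"fingers":1,"slide":[200,-430,20],"angular":[-4.5,19.6,25.8]},
  {"fingers":1,"slide":[200,-430,20],"angular":[-4.5,19.6,25.8]},
  {"fingers":1,"slide":[200,-430,20],"angular":[-4.5,19.6,25.8]},
  {"fingers":1,"slide":[200,-430,20],"angular":[-4.5,19.6,25.8]},
  {"fingers":1,"slide":[200,-430,20],"angular":[-4.5,19.6,25.8]},
  {"fingers":1,"slide":[200,-430,20],"angular":[-4.5,19.6,25.8]},
  {"fingers":1,"slide":[200,-430,20],"angular":[-4.5,19.6,25.8]},
  {"fingers":1,"slide":[200,-430,20],"angular":[-4.5,19.6,25.8]},
  {"fingers":1,"slide":[200,-430,20],"angular":[-4.5,19.6,25.8]},
  {"fingers":1,"slide":[200,-430,20],"angular":[-4.5,19.6,25.8]},
])

```text
clock: 2.57
tcp_pos: [0.5043, 0.0781, 0.2336]
orientation: [-0.006, 0.985, -0.004, 0.173]
wrist_force: [-1.1, -0.5, -0.1]
finger_gap: -0.0002
grip_force: 0.0
```

```bash
python3 -c "
from h import *
delta(wc+W@np.array([.001,0,.10]),RT)"
```

```text
t 2.57 tcp [0.5043 0.0781 0.2336] F [-1.1 -0.5 -0.1]
slide mm [  17.3 -195.9   35. ] ang [-1.83  0.1   2.77]
```

Call:
jog_arm([
  {"fingers":1,"slide":[17,-195,30],"angular":[-1.5,0,2.6]},
  {"fingers":1,"slide":[17,-195,30],"angular":[-1.5,0,2.6]},
  {"fingers":1,"slide":[17,-195,30],"angular":[-1.5,0,2.6]},
  {"fingers":1,"slide":[17,-195,30],"angular":[-1.5,0,2.6]},
  {"fingers":1,"slide":[17,-195,30],"angular":[-1.5,0,2.6]},
  {"fingers":1,"slide":[17,-195,30],"angular":[-1.5,0,2.6]},
  {"fingers":1,"slide":[17,-195,30],"angular":[-1.5,0,2.6]},
  {"fingers":1,"slide":[17,-195,30],"angular":[-1.5,0,2.6]},
  {"fingers":1,"slide":[17,-195,30],"angular":[-1.5,0,2.6]},
])

```text
clock: 3.32
tcp_pos: [0.5278, 0.083, 0.2161]
orientation: [-0.009, 0.985, -0.0, 0.173]
wrist_force: [-0.4, -0.1, -0.7]
finger_gap: -0.0
grip_force: 0.0
```

```bash
python3 -c "
from h import *
delta(wc+W@np.array([.001,0,.06]),RT)
P={n:read_camera(n) for n in('scene','top')}
a=P['scene']['color'][130:250,310:430]; b=P['top']['color'][120:240,120:240]
cv2.imwrite('pics/app.png',np.hstack([cv2.resize(x,(400,400),interpolation=cv2.INTER_CUBIC) for x in(a,b)])[:,:,::-1])
"
```

```text
t 3.32 tcp [0.5278 0.083  0.2161] F [-0.4 -0.1 -0.7]
slide mm [   2.8 -189.4   51.6] ang [-2.21  0.15  3.2 ]
```

View pics/app.png

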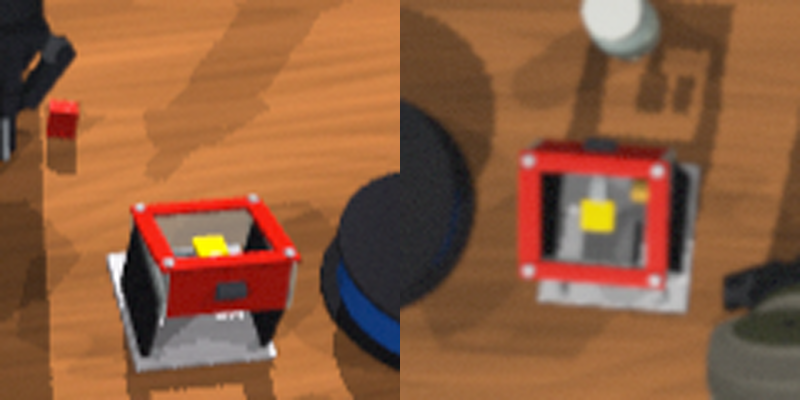

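The gripper is still beside the red guard: it shows at the left edge of the scene crop and at (750,290) in the top crop. The y motion stalled, which looks like a joint limit, so I'll check the joints.

```bash
python3 -c "
from h import *
print(np.round(get_state()['joint_pos'],3))"
```

```text
[-0.004 -0.02  -0.479  0.765  0.019  3.141]
```

Joint 6 is at its limit, so I'll use the same pose turned half round about the tool axis.

Call:
jog_arm([
  {"fingers":1,"slide":[0,0,-20],"angular":[0,0,-70]},
  {"fingers":1,"slide":[0,0,-20],"angular":[0,0,-70]},
  {"fingers":1,"slide":[0,0,-20],"angular":[0,0,-70]},
  {"fingers":1,"slide":[0,0,-20],"angular":[0,0,-70]},
  {"fingers":1,"slide":[0,0,-20],"angular":[0,0,-70]},
  {"fingers":1,"slide":[0,0,-20],"angular":[0,0,-70]},
  {"fingers":1,"slide":[0,0,-20],"angular":[0,0,-70]},
  {"fingers":1,"slide":[0,0,-20],"angular":[0,0,-70]},
  {"fingers":1,"slide":[0,0,-20],"angular":[0,0,-70]},
  {"fingers":1,"slide":[0,0,-20],"angular":[0,0,-70]},
])

```text
clock: 4.25
tcp_pos: [0.5208, 0.0827, 0.2351]
orientation: [0.092, 0.805, 0.567, 0.146]
wrist_force: [0.3, 0.6, 0.6]
finger_gap: 0.0001
grip_force: 0.0
```

```bash
sed -i 's/diag(\[1.,-1,-1\])/diag([-1.,1,-1])/' h.py; python3 -c "
from h import *
delta(wc+W@np.array([.001,0,.10]),RT)
print(np.round(get_state()['joint_pos'],3))"
```

```text
t 4.25 tcp [0.5208 0.0827 0.2351] F [0.3 0.6 0.6]
slide mm [180.7 -61.5  32. ] ang [   1.35   -2.18 -106.43]
[-0.005 -0.046 -0.455  0.814  0.019  1.912]
```

Call:
jog_arm([
  {"fingers":1,"slide":[180,-61,32],"angular":[1.4,-2.2,-106.4]},
  {"fingers":1,"slide":[180,-61,32],"angular":[1.4,-2.2,-106.4]},
  {"fingers":1,"slide":[180,-61,32],"angular":[1.4,-2.2,-106.4]},
  {"fingers":1,"slide":[180,-61,32],"angular":[1.4,-2.2,-106.4]},
  {"fingers":1,"slide":[180,-61,32],"angular":[1.4,-2.2,-106.4]},
  {"fingers":1,"slide":[180,-61,32],"angular":[1.4,-2.2,-106.4]},
  {"fingers":1,"slide":[180,-61,32],"angular":[1.4,-2.2,-106.4]},
  {"fingers":1,"slide":[180,-61,32],"angular":[1.4,-2.2,-106.4]},
  {"fingers":1,"slide":[180,-61,32],"angular":[1.4,-2.2,-106.4]},
  {"fingers":1,"slide":[180,-61,32],"angular":[1.4,-2.2,-106.4]},
])

```text
clock: 5.08
tcp_pos: [0.5351, 0.2735, 0.2096]
orientation: [0.161, 0.323, 0.931, 0.05]
wrist_force: [1.1, 0.5, -0.8]
finger_gap: -0.0001
grip_force: 0.0
```

```bash
python3 -c "
from h import *
delta(wc+W@np.array([.001,0,.07]),RT)
print(np.round(get_state()['joint_pos'],3))"
```

```text
t 5.08 tcp [0.5351 0.2735 0.2096] F [ 1.1  0.5 -0.8]
slide mm [ 0.9 -0.4 29.8] ang [  0.41  -0.76 -34.8 ]
[ 0.407  0.15  -0.304  0.808 -0.142  1.054]
```

Call:
jog_arm([
  {"fingers":1,"slide":[1,0,30],"angular":[0.4,-0.8,-34.8]},
  {"fingers":1,"slide":[1,0,30],"angular":[0.4,-0.8,-34.8]},
  {"fingers":1,"slide":[1,0,30],"angular":[0.4,-0.8,-34.8]},
  {"fingers":1,"slide":[1,0,30],"angular":[0.4,-0.8,-34.8]},
  {"fingers":1,"slide":[1,0,30],"angular":[0.4,-0.8,-34.8]},
  {"fingers":1,"slide":[1,0,30],"angular":[0.4,-0.8,-34.8]},
  {"fingers":1,"slide":[1,0,30],"angular":[0.4,-0.8,-34.8]},
])

```text
clock: 5.67
tcp_pos: [0.5444, 0.2736, 0.1811]
orientation: [0.174, 0.036, 0.984, -0.005]
wrist_force: [-0.5, -0.1, -0.3]
finger_gap: -0.0
grip_force: 0.0
```

```bash
python3 -c "
from h import *
delta(wc+W@np.array([.001,0,.00]),RT)
P={n:read_camera(n) for n in('scene','top')}
a=P['scene']['color'][130:250,310:430]; b=P['top']['color'][120:240,120:240]
cv2.imwrite('pics/app2.png',np.hstack([cv2.resize(x,(400,400),interpolation=cv2.INTER_CUBIC) for x in(a,b)])[:,:,::-1])
"
```

```text
t 5.67 tcp [0.5444 0.2736 0.1811] F [-0.5 -0.1 -0.3]
slide mm [ 0.4 -0.2 69.9] ang [-0.    0.04 -0.55]
```

View pics/app2.png

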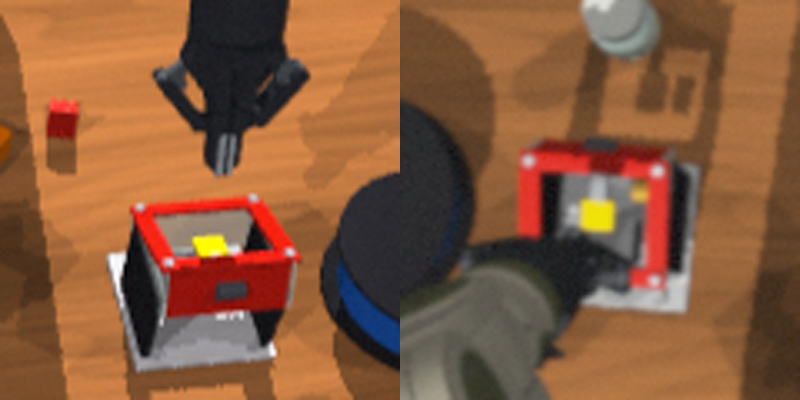

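The closed fingertips line up with the window: tip at scene-crop (220,170), window below it, paddle at (210,245). Going in.

Call:
jog_arm([
  {"fingers":1,"slide":[0,0,25],"angular":[0,0,-0.5]},
  {"fingers":1,"slide":[0,0,45],"angular":[0,0,-0.5]},
  {"fingers":1,"slide":[0,0,60],"angular":[0,0,-0.5]},
  {"fingers":1,"slide":[0,0,66],"angular":[0,0,-0.5]},
  {"fingers":1,"slide":[0,0,70],"angular":[0,0,-0.5]},
  {"fingers":1,"slide":[0,0,74],"angular":[0,0,-0.5]},
  {"fingers":1,"slide":[0,0,77],"angular":[0,0,-0.5]},
  {"fingers":1,"slide":[0,0,80],"angular":[0,0,-0.5]},
  {"fingers":1,"slide":[0,0,80],"angular":[0,0,-0.5]},
])

```text
clock: 6.52
tcp_pos: [0.5721, 0.272, 0.1062]
orientation: [0.174, 0.03, 0.984, -0.006]
wrist_force: [-0.0, 0.2, 0.7]
finger_gap: 0.0001
grip_force: 0.0
```

Call:
jog_arm([
  {"fingers":1,"slide":[0,0,2],"angular":[0,0,0]},
  {"fingers":1,"slide":[0,0,4],"angular":[0,0,0]},
  {"fingers":1,"slide":[0,0,5],"angular":[0,0,0]},
  {"fingers":1,"slide":[0,0,5],"angular":[0,0,0]},
])

```text
clock: 6.85
tcp_pos: [0.5739, 0.2719, 0.1014]
orientation: [0.174, 0.03, 0.984, -0.006]
wrist_force: [-0.5, 1.1, 1.1]
finger_gap: 0.0001
grip_force: 1.0
```

Call:
jog_arm([
  {"fingers":1,"slide":[0,0,2],"angular":[0,0,0]},
  {"fingers":1,"slide":[0,0,3],"angular":[0,0,0]},
  {"fingers":1,"slide":[0,0,3],"angular":[0,0,0]},
])

```text
clock: 7.1
tcp_pos: [0.575, 0.2717, 0.0984]
orientation: [0.174, 0.03, 0.984, -0.006]
wrist_force: [-1.3, 1.0, 2.0]
finger_gap: 0.0001
grip_force: 1.0
```

Call:
jog_arm([
  {"fingers":1,"slide":[0,0,1],"angular":[0,0,0]},
  {"fingers":1,"slide":[0,0,2],"angular":[0,0,0]},
  {"fingers":1,"slide":[0,0,2],"angular":[0,0,0]},
])

```text
clock: 7.35
tcp_pos: [0.5758, 0.2717, 0.0967]
orientation: [0.174, 0.03, 0.984, -0.006]
wrist_force: [0.8, 1.4, 4.4]
finger_gap: -0.0002
grip_force: 1.4
```

Call:
jog_arm([
  {"fingers":1,"slide":[0,0,1],"angular":[0,0,0]},
  {"fingers":1,"slide":[0,0,2],"angular":[0,0,0]},
  {"fingers":1,"slide":[0,0,2],"angular":[0,0,0]},
])

```text
clock: 7.6
tcp_pos: [0.5762, 0.2718, 0.0961]
orientation: [0.175, 0.03, 0.984, -0.006]
wrist_force: [-6.4, 0.1, 12.4]
finger_gap: 0.0
grip_force: 6.8
```

Call:
jog_arm([
  {"fingers":1,"slide":[0,0,1],"angular":[0,0,0]},
  {"fingers":1,"slide":[0,0,1],"angular":[0,0,0]},
])

```text
clock: 7.77
tcp_pos: [0.5764, 0.2718, 0.0958]
orientation: [0.175, 0.03, 0.984, -0.005]
wrist_force: [-9.8, -1.2, 17.6]
finger_gap: 0.0003
grip_force: 9.9
```

Force rose sharply while the tip stayed put, so the lever is on its stop. Withdrawing and checking.

Call:
jog_arm([
  {"fingers":1,"slide":[0,0,-10],"angular":[0,0,0]},
  {"fingers":1,"slide":[0,0,-30],"angular":[0,0,0]},
  {"fingers":1,"slide":[0,0,-60],"angular":[0,0,0]},
  {"fingers":1,"slide":[0,0,-95],"angular":[0,0,0]},
  {"fingers":1,"slide":[0,0,-130],"angular":[0,0,0]},
  {"fingers":1,"slide":[0,0,-150],"angular":[0,0,0]},
  {"fingers":1,"slide":[0,0,-150],"angular":[0,0,0]},
])

```text
clock: 8.35
tcp_pos: [0.5259, 0.2757, 0.2399]
orientation: [0.177, 0.03, 0.984, -0.004]
wrist_force: [-0.1, 0.1, 1.0]
finger_gap: -0.0001
grip_force: 0.0
```

```bash
python3 - <<'E'
from h import *
P={n:read_camera(n) for n in('scene','top')}
a=P['scene']['color'][180:250,335:410]; b=P['top']['color'][150:220,145:220]
cv2.imwrite('pics/lev.png',np.hstack([cv2.resize(x,(400,400),interpolation=cv2.INTER_CUBIC) for x in(a,b)])[:,:,::-1])
h=cv2.cvtColor(P['top']['color'],cv2.COLOR_RGB2HSV); q=(178,184)
m=((h[...,0]>25)&(h[...,0]<33)&(h[...,1]>180)&(h[...,2]>120))[q[1]-12:q[1]+12,q[0]-9:q[0]+9]
z=np.argwhere(m); print("paddle px",len(z),z.mean(0)[::-1]+[q[0]-9,q[1]-12])
for a in(0,.4):
  th=np.radians(164.2)+a; p=wc+W@np.array([.055+.055*np.cos(th),0,-.026+.055*np.sin(th)]); print(a,proj(P['top'],p),proj(P['scene'],p))
# go to above button, tool down
b=np.array([.5567,-.278,.05])
dn=R.from_euler("z",yaw).as_matrix()@np.diag([-1.,1,-1])
delta(b+[0,0,.15],dn); print(np.round(get_state()['joint_pos'],2))
E
```

```text
paddle px 55 [180.69090909 183.18181818]
0 [178.27191944 183.84204698] [373.02843525 202.49033405]
0.4 [180.059196   182.49029354] [372.13384015 208.51795985]
t 8.45 tcp [0.5249 0.2747 0.235 ] F [-0.1  0.2 -0.1]
slide mm [ -49.3 -549.7   55.6] ang [-2.000e-02  2.008e+01  1.100e-01]
[ 0.43  0.12 -0.28  0.86 -0.16  0.46]
```

View pics/lev.png

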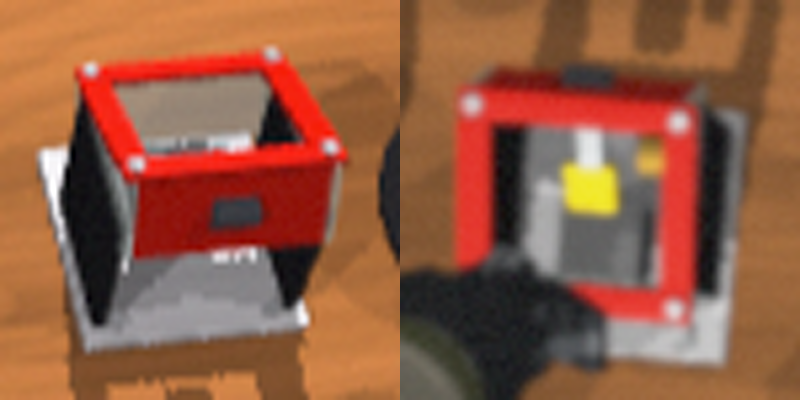

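The paddle is fully down: it is hidden in the scene view and has shifted up to (590,190) in the top crop, as predicted. Now to the button.

Call:
jog_arm([
  {"fingers":1,"slide":[-49,-550,55],"angular":[0,20,0]},
  {"fingers":1,"slide":[-49,-550,55],"angular":[0,20,0]},
  {"fingers":1,"slide":[-49,-550,55],"angular":[0,20,0]},
  {"fingers":1,"slide":[-49,-550,55],"angular":[0,20,0]},
  {"fingers":1,"slide":[-49,-550,55],"angular":[0,20,0]},
  {"fingers":1,"slide":[-49,-550,55],"angular":[0,20,0]},
  {"fingers":1,"slide":[-49,-550,55],"angular":[0,20,0]},
  {"fingers":1,"slide":[-49,-550,55],"angular":[0,20,0]},
  {"fingers":1,"slide":[-49,-550,55],"angular":[0,20,0]},
  {"fingers":1,"slide":[-49,-550,55],"angular":[0,20,0]},
])

```text
clock: 9.28
tcp_pos: [0.547, -0.1425, 0.206]
orientation: [-0.002, 0.031, 1.0, 0.0]
wrist_force: [-0.0, 1.0, -0.0]
finger_gap: -0.0
grip_force: 0.0
```

```bash
python3 - <<'E'
from h import *
delta(np.array([.5567,-.278,.12]),R.from_euler("z",yaw).as_matrix()@np.diag([-1.,1,-1]))
E
```

```text
t 9.28 tcp [ 0.547  -0.1425  0.206 ] F [-0.  1. -0.]
slide mm [ -18.3 -134.7   85.8] ang [ 0.03 -0.2   0.06]
```

Call:
jog_arm([
  {"fingers":1,"slide":[-18,-134,20],"angular":[0,0,0]},
  {"fingers":1,"slide":[-18,-134,20],"angular":[0,0,0]},
  {"fingers":1,"slide":[-18,-134,20],"angular":[0,0,0]},
  {"fingers":1,"slide":[-18,-134,50],"angular":[0,0,0]},
  {"fingers":1,"slide":[-18,-134,85],"angular":[0,0,0]},
  {"fingers":1,"slide":[-18,-134,85],"angular":[0,0,0]},
  {"fingers":1,"slide":[-18,-134,85],"angular":[0,0,0]},
])

```text
clock: 9.87
tcp_pos: [0.5552, -0.274, 0.1198]
orientation: [-0.004, 0.031, 1.0, 0.002]
wrist_force: [-0.1, 0.6, -0.3]
finger_gap: -0.0001
grip_force: 0.0
```

```bash
python3 - <<'E'
from h import *
delta(np.array([.5567,-.278,.066]),R.from_euler("z",yaw).as_matrix()@np.diag([-1.,1,-1]))
P={n:read_camera(n) for n in('scene','top')}
a=P['scene']['color'][180:260,150:230]; b=P['top']['color'][150:230,335:415]
cv2.imwrite('pics/but.png',np.hstack([cv2.resize(x,(400,400),interpolation=cv2.INTER_CUBIC) for x in(a,b)])[:,:,::-1])
E
```

```text
t 9.87 tcp [ 0.5552 -0.274   0.1198] F [-0.1  0.6 -0.3]
slide mm [-2.2 -4.1 53.7] ang [ 0.23 -0.44  0.05]
```

View pics/but.png

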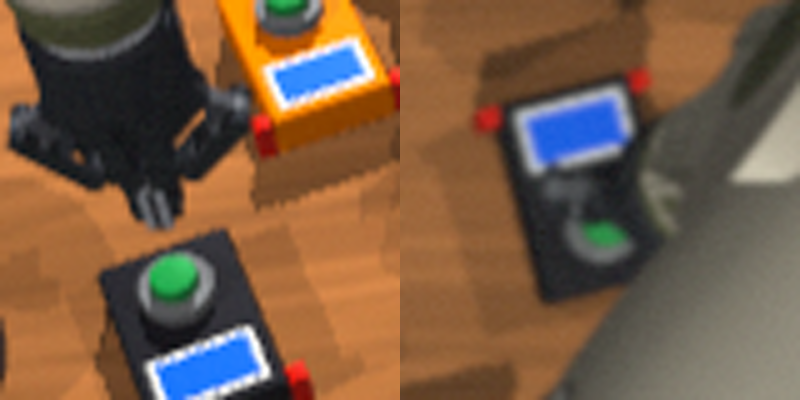

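The tip hangs just above the black box's green button (scene crop: tip (155,215), button (175,280)). Pressing in steps.

Call:
jog_arm([
  {"fingers":1,"slide":[-1,-3,25],"angular":[0,0,0]},
  {"fingers":1,"slide":[-1,-3,42],"angular":[0,0,0]},
  {"fingers":1,"slide":[-1,-3,52],"angular":[0,0,0]},
  {"fingers":1,"slide":[-1,-3,56],"angular":[0,0,0]},
  {"fingers":1,"slide":[-1,-3,58],"angular":[0,0,0]},
  {"fingers":1,"slide":[-1,-3,58],"angular":[0,0,0]},
])

```text
clock: 10.47
tcp_pos: [0.5597, -0.2783, 0.067]
orientation: [0.001, 0.03, 1.0, -0.001]
wrist_force: [0.1, 1.9, 1.4]
finger_gap: -0.0002
grip_force: 0.7
```

Call:
jog_arm([
  {"fingers":1,"slide":[0,0,1],"angular":[0,0,0]},
  {"fingers":1,"slide":[0,0,2],"angular":[0,0,0]},
  {"fingers":1,"slide":[0,0,2],"angular":[0,0,0]},
])

```text
clock: 10.72
tcp_pos: [0.56, -0.2788, 0.0649]
orientation: [0.001, 0.03, 1.0, -0.001]
wrist_force: [0.7, 1.8, 2.9]
finger_gap: -0.0001
grip_force: 1.3
```

Call:
jog_arm([
  {"fingers":1,"slide":[0,0,1],"angular":[0,0,0]},
  {"fingers":1,"slide":[0,0,2],"angular":[0,0,0]},
  {"fingers":1,"slide":[0,0,2],"angular":[0,0,0]},
])

```text
clock: 10.97
tcp_pos: [0.5599, -0.2788, 0.0624]
orientation: [0.001, 0.03, 1.0, -0.001]
wrist_force: [2.6, 0.9, 3.9]
finger_gap: -0.0003
grip_force: 2.0
```

Call:
jog_arm([
  {"fingers":1,"slide":[0,0,1],"angular":[0,0,0]},
  {"fingers":1,"slide":[0,0,2],"angular":[0,0,0]},
  {"fingers":1,"slide":[0,0,2],"angular":[0,0,0]},
])

```text
clock: 11.22
tcp_pos: [0.5599, -0.2788, 0.061]
orientation: [0.001, 0.03, 1.0, -0.001]
wrist_force: [1.8, 2.4, 8.6]
finger_gap: -0.0003
grip_force: 4.3
```

Call:
jog_arm([
  {"fingers":1,"slide":[0,0,1],"angular":[0,0,0]},
  {"fingers":1,"slide":[0,0,2],"angular":[0,0,0]},
  {"fingers":1,"slide":[0,0,2],"angular":[0,0,0]},
  {"fingers":1,"slide":[0,0,2],"angular":[0,0,0]},
])

```text
clock: 11.55
tcp_pos: [0.56, -0.2789, 0.0608]
orientation: [0.002, 0.03, 1.0, -0.001]
wrist_force: [-2.5, 4.5, 20.0]
finger_gap: 0.0001
grip_force: 9.6
```

Bottomed out: 20 N with no further travel. Releasing.

Call:
jog_arm([
  {"fingers":1,"slide":[0,0,-5],"angular":[0,0,0]},
  {"fingers":1,"slide":[0,0,-15],"angular":[0,0,0]},
  {"fingers":1,"slide":[0,0,-40],"angular":[0,0,0]},
  {"fingers":1,"slide":[0,0,-80],"angular":[0,0,0]},
  {"fingers":1,"slide":[0,0,-120],"angular":[0,0,0]},
  {"fingers":1,"slide":[0,0,-150],"angular":[0,0,0]},
  {"fingers":1,"slide":[0,0,-150],"angular":[0,0,0]},
  {"fingers":1,"slide":[0,0,-150],"angular":[0,0,0]},
])

```text
clock: 12.22
tcp_pos: [0.5594, -0.2793, 0.2099]
orientation: [0.001, 0.031, 1.0, -0.002]
wrist_force: [-0.5, 1.5, -1.3]
finger_gap: -0.0001
grip_force: 0.0
```

```bash
python3 - <<'E'
from h import *
P=read_camera("scene"); cv2.imwrite("pics/end.png",cv2.resize(P["color"][:,:,::-1],(800,600),interpolation=cv2.INTER_CUBIC))
E
```

```text
(no output)
```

View pics/end.png

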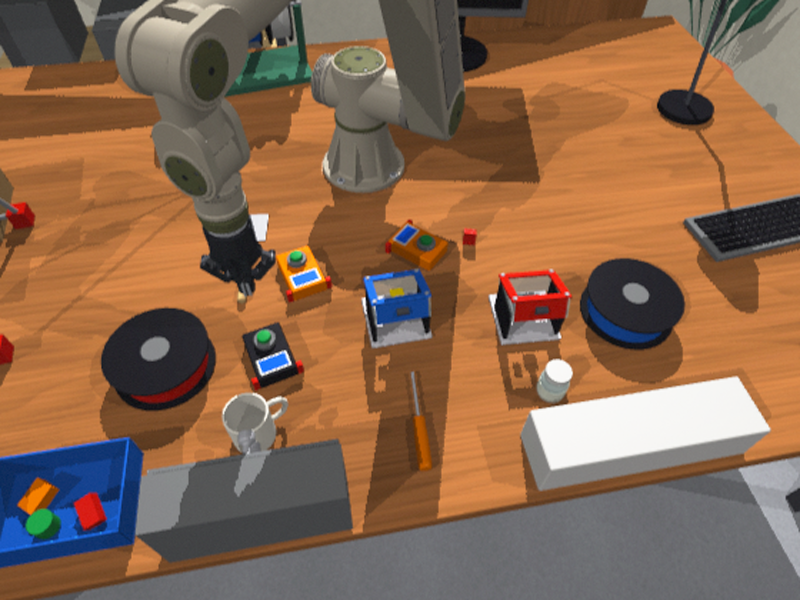

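The arm is clear, the black box is still at (272,355), the red paddle is down and out of sight, and the blue paddle is still raised at (397,291).

```bash
python3 -c "
from workcell import *
print(hand_in())"
```

```text
the job is handed in; nothing more can be done
None
```

I pressed the red feeder's lever down to its stop, then pressed the control box's green button fully in and released it; the job is handed in at about 12 s, and the final picture shows nothing else moved.

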